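Find the release notch of a pit charging case and pop its lid

ROBOT

A 7-joint arm with a two-finger parallel gripper is mounted at the origin on the work surface. World frame = base frame: x ahead of the robot, y to its left, z up, the work surface at z = 0. Lengths are in m, angles in degrees, forces in N, time in s.
With the tool pointing down it reaches from about 0.4 to 0.875 m from the base axis. Payload 4.4 kg.
Tool frame: the origin (TCP) lies midway between the tips of the shut fingers; the grasp point (between the pads) lies 19 mm behind it; x points along the fingers, y is the direction in which the jaws open and shut, and the axes are right-handed (so a half turn about x gives the same grasp; the last joint's range is limited). The gripper opens to 85 mm and grips with 20 to 120 N. Pads are 22 mm wide; open, the fingers measure 114 mm over their backs; the gripper's body (76 mm by 85 mm) begins 54 mm behind the grasp point. The pads swing forward as they close: fully open they stand 13 mm farther back than shut.
Start: joints at [72.72, 36.005, 2.206, 86.941, -1.547, 57.084, -1.146], TCP at [0.152, -0.632, 0.231] pointing down, gripper open.
Joint ranges: [-175.42, 175.42], [-21.48, 121.26], [-71.46, 75.88], [10.55, 141.38], [-63.04, 243.04], [13.31, 113.54], [-168.57, 168.57]. Speed limits (degrees/s): [147.25, 147.25, 180, 180, 180, 180, 180].

INTERFACE

Orientations are given as [roll, pitch, yaw] about the fixed x, y, z axes, in that order (R = Rz(yaw) Ry(pitch) Rx(roll)).
In Python, from plant import arm, grab_frame, workorder, regions_of, pinpoint gives the robot as it stands.
- The arm moves only by the shell command python3 -m inch 'ROWS' [FORCE]. ROWS is JSON, a list of rows, each a list of 3 entries, a list of its own where there are three numbers: the shift along the tool's x, y, z in mm, then the turn about the tool's x in rad, then the finger opening in mm, from 0 to 85.4. In form: [[[dx, dy, dz], spin, jaw], ...]. A call has 1 to 12 rows; each row is the pose to reach, as a shift and turn from the pose commanded when the call began, along the tool's axes at that moment; what a row does not reach only later rows make up. A row lasts 1/12 s, in which the tool goes at most 41.7 mm and 7.16 degrees, less where a joint would pass 70% of its speed; a pose out of reach is approached as far as the arm can. A call with a gripper value outside its range is refused whole. The fingers move at their own pace and stop on an object; FORCE is the grip in N (left out, the last holds). Time passes only in rows, so rows that repeat a pose let the fingers close. It gives the time, the measured TCP pose, the force and the opening at its end, in the units of the state.
- arm.state(): the state, without advancing time (a new reading comes with each control period).
- grab_frame(name): name is "side" or "top" or "wrist"; returns a dict with "frame" (480x640x3 uint8, red, green, blue), "fx", "fy", "cx", "cy" (pixels), "R" (3x3) and "t" (3): a world point X has camera coordinates R X + t; the wrist camera has in their place "tool_from_camera" (4x4, takes a point from camera to tool coordinates, whose origin is the TCP and whose axes are the tool frame's). Camera axes: x right, y down, z forward; pixel columns grow to the right and rows downward; lengths in m; the calibration is good to about 2 mm. A picture is of the moment at which its call begins: read the wrist's pose just before it. There is no depth.
- workorder.hand_in(): hands the job in, once; it reports no verdict.
Trained networks look in a picture, given as the dict that the camera call returned (one of the last four; its "shot" number tells which), for a name from the list of things; names that differ only in an ending like _2 or _b are one class to them, and where a whole thing is asked for, a point or a joint stands for the part that bears it (a point fixed in the world has none). Each returns a list of dicts, best first, with "p" (0 to 1); they miss things now and then, are a little off and sometimes report something else, mostly with a low value. They report only what shows in the picture. A call takes as long as a camera call.
- regions_of(query, picture): "region" (480x640 bool, what is visible of it).
- pinpoint(query, picture): "centre" ([x, y, z] in m, in world coordinates, good to about 4 mm: a listed point, or the origin of a listed thing).
The state is a dict: "time": time; "joint_positions": joint angles; "qd": joint speeds; "tau": joint torques, N m; "tool_pos": TCP position; "tool_rot": TCP orientation; "force": force on the tool from outside, world axes, zero at the start; "torque": the same for the moment, N m; "grip_width": finger opening in m.
Only numpy, scipy, OpenCV 4.12 (cv2) and the standard library are available. Lean on these libraries where they do the work, as an engineer would, in place of code of your own. Each camera call takes 0.05 s, during which the arm holds its last target.

TASK

Put a fingertip on the orange cap at one end of the charging case's black edge strip, feel gently along the strip from there to find the hidden notch, and press the dark release plate inside the notch all the way down so that the lid pops ajar and stays so. Do not pry or push the lid itself, leave the wheel, battery pack and screwdriver where they are, pick nothing up, and finish with the hand clear.

Things in the scene. Friction and masses are not known exactly. Their poses are not given: they have to be found in the camera images.
- case: Fixed grey charging case with a blue lid, 200 (x) by 344 (y) by 60 mm high; origin at the centre of its underside, z up. Along its whole -x edge, nearer the robot, runs the edge strip: 40 mm wide, centre line at case x = -80 mm, flat rigid top 60 mm above the origin, level with the closed lid, which begins 4 mm past the strip's inner side.
- strip_mid (a point): Middle of the strip's top, axes as the case. Along y the strip has a 34 mm cap at each end (centres y = +155 and -155 mm; one orange, one black), and between them six 46 mm places centred at y = -115, -69, -23, 23, 69, 115 mm. Five are plain; one, any of them, is the notch. Which one is not reported: find it by touch or sight.
- start_cap: The orange end cap of the strip, 40 (x) by 34 (y) by 26 mm high, fixed; its axes are those of the case, its origin is the centre of its underside, its flat top 26 mm above (level with the strip). It may be at either end of the strip.
- release (a joint): Travel of the dark grey release plate, m: 0 = up, 0.008 = fully down at a hard stop. It takes 7 to 10 N to move, has no return spring and stays where pushed. It is the floor of the notch, 10 mm below the strip's top when up; the notch is 42 mm long (along y), 40 mm wide, open at its outer side, with 2 mm cheeks at its two ends as high as the strip.
- lid (a joint): Opening angle of the lid, rad, about its hinge along the case's far (+x) upper rim: 0 = closed. A linkage raises it as the release goes down: 0.12 rad at full travel, when its near edge stands about 19 mm above the strip's top.
- lid_front (a point): Middle of the lid's near upper edge. The blue lid is 156 (x) by 344 (y) by 6 mm; it is not to be touched.
- wheel_mid (a point): Loose black model-car wheel with a white hub lying flat in front of the case, diameter 66, height 28 mm; the point is its centre, half-way up. Bystander.
- pack_mid (a point): Loose black and yellow battery pack lying in front of the case, 47 (x) by 138 (y) by 25 mm; the point is its centre, half-way up. Bystander.
- driver: Loose screwdriver with a red handle lying beside the case's -y end, along its own x axis; origin at the underside. Bystander.

How it is judged (in metres and radians):
On the way, in this order (a step that is already met when the one before it is completed fails the run):
1. a fingertip touches the orange cap (contact force between the fingers and start_cap above 0.3 N), for 0.1 s.
2. the release in the notch is pressed down (value of joint release above 0.0065 m and value of joint lid above 0.09 rad), for 0.1 s.
At the end, for the whole second after the job is handed in: The release is at least 6.5 mm down (of 8), the lid stands at rest at least 0.09 rad open, and wheel, battery pack and screwdriver are within 15 mm of where they started (all of step 2 and velocity of joint lid below 0.05 rad/s and not (distance of any of wheel_mid, pack_mid, driver from where it was at the start of the episode above 0.015 m)); the robot touches nothing.
It fails at once if the wheel, battery pack or screwdriver is moved more than 15 mm or lifted (distance of any of wheel_mid, pack_mid, driver from where it was at the start of the episode above 0.015 m).
It fails at once if the lid itself is pushed or pried (over 3 N) (contact force between any of the fingers, the arm and lid above 3 N).
It fails at once if the fingers press on anything harder than 40 N (contact force between the fingers and anything else above 40 N).
It also fails if it takes over 64 s, if anything falls off the work surface, if the arm or the gripper's body presses on something with over 40 N, if the wrist force passes 120 N, or if a joint passes its speed limit or range.

## Working session

There is one attempt and no reset: what is moved stays moved. The work goes in short steps, Python scripts to look and compute and a shell command to move; the robot and the scene stay as the last step left them, time stands still between calls to the robot, and variables do not carry over. Pictures are saved under pics/ and viewed, and the job is handed in when it is done.

```bash
mkdir -p pics; ls; python3 - <<'E'
from plant import arm, grab_frame, workorder, regions_of, pinpoint
import cv2
s=arm.state();print(s)
for n in ["side","top","wrist"]:
    f=grab_frame(n);cv2.imwrite(f"pics/a_{n}.png",f["frame"][:,:,::-1])
    if n!="wrist":
        print(n,f["R"],f["t"],f["fx"])
        for q in ["case","strip_mid","start_cap","release","lid_front","wheel_mid","pack_mid","driver"]:
            try:print(q,[(round(d["p"],2),[round(float(v),4) for v in d["centre"]]) for d in pinpoint(q,f)][:2])
            except Exception as e: print(q,e)
E
```

```text
pics
{'time': 0.0, 'joint_positions': array([72.7220629 , 36.06031475,  2.20303357, 86.9963404 , -1.54637533,
       57.08563831, -1.14649191]), 'qd': array([-0.04757774,  0.07172278, -0.00510411, -0.11887281, -0.09743336,
       -0.05770723,  0.0757609 ]), 'tau': array([-6.24213317e-04, -5.63413668e+01,  1.22594129e+00, -1.93447137e+01,
        1.09931873e-02,  1.04144230e-02,  2.13262751e-06]), 'tool_pos': array([ 0.15169618, -0.63139028,  0.23037155]), 'tool_rot': array([-88.79193086,  89.88740267, 104.71531222]), 'force': array([-0.43960554,  0.58380697,  0.15665499]), 'torque': array([-0.01673684, -0.02546061,  0.01775933]), 'grip_width': 0.0853887171495623}
side [[ 0.85242661 -0.52279119  0.00763235]
 [-0.39419522 -0.65219993 -0.6474916 ]
 [ 0.34348072  0.54893043 -0.76203436]] [-0.48136882  0.25293325  0.72773887] 485.6774485042927
case [(0.57, [0.5716, 0.0896, 0.0017])]
strip_mid [(0.87, [0.4977, 0.118, 0.0599])]
start_cap [(0.74, [0.546, 0.2623, 0.0328])]
release it knows: case, driver, lid_front, pack_mid, start_cap, strip_mid, wheel_mid
lid_front [(0.91, [0.5168, 0.1129, 0.0597])]
wheel_mid [(0.57, [0.4498, 0.2385, 0.0138])]
pack_mid [(0.75, [0.3992, 0.0332, 0.0161])]
driver [(0.96, [0.4939, -0.1382, -0.0002]), (0.43, [0.5198, 0.1101, 0.0615])]
top [[-0.01931385 -0.9998126  -0.00131558]
 [-0.99079449  0.01931595 -0.13398944]
 [ 0.13398974 -0.00128439 -0.99098189]] [-0.02468006  0.57832438  0.98355148] 623.926037857783
case [(0.65, [0.57, 0.0927, -0.0031]), (0.49, [0.398, 0.0315, 0.0118])]
strip_mid [(0.65, [0.4999, 0.1173, 0.0613]), (0.53, [0.3996, 0.0302, 0.0111])]
start_cap [(0.82, [0.5419, 0.2647, 0.0368])]
release it knows: case, driver, lid_front, pack_mid, start_cap, strip_mid, wheel_mid
lid_front [(0.95, [0.5147, 0.1083, 0.062])]
wheel_mid [(0.93, [0.4525, 0.2395, 0.0147]), (0.66, [0.5727, 0.0896, -0.0019])]
pack_mid [(0.82, [0.3967, 0.0308, 0.0113])]
driver [(0.95, [0.4862, -0.1424, 0.0029])]
```

View pics/a_top.png

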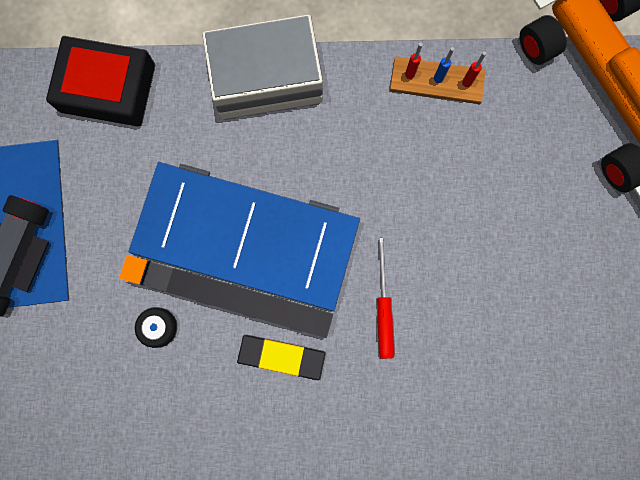

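View pics/a_side.png

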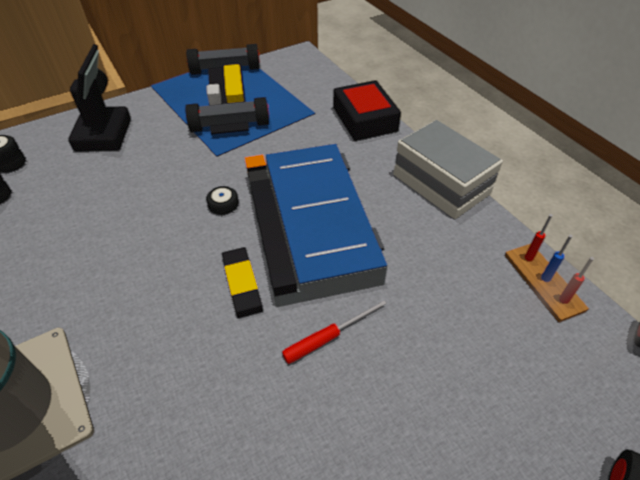

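The top view shows the orange cap at (132,270). Next to it is a slightly lighter patch at (157,278), probably the notch. I'll zoom in and fit the case pose.

```bash
cat > h.py <<'E'
from plant import arm, grab_frame, workorder, regions_of, pinpoint
import numpy as np, cv2
def ray(f,u,v,z):
    R=np.array(f["R"]);t=np.array(f["t"]);d=R.T@np.array([(u-f["cx"])/f["fx"],(v-f["cy"])/f["fy"],1]);o=-R.T@t
    return o+d*(z-o[2])/d[2]
def proj(f,X):
    c=np.array(f["R"])@X+np.array(f["t"]);return np.array([f["cx"]+f["fx"]*c[0]/c[2],f["cy"]+f["fy"]*c[1]/c[2]])
E
python3 - <<'E'
from h import *
f=grab_frame("top");im=f["frame"]
c=im[235:345,110:345,::-1]; cv2.imwrite("pics/z1.png",cv2.resize(np.clip(c.astype(float)*1.5,0,255).astype('uint8'),None,fx=3.4,fy=3.4,interpolation=cv2.INTER_CUBIC))
g=grab_frame("side")["frame"]
c=g[145:305,235:310,::-1]; cv2.imwrite("pics/z2.png",cv2.resize(np.clip(c.astype(float)*1.8,0,255).astype('uint8'),None,fx=3.6,fy=3.6,interpolation=cv2.INTER_CUBIC))
for uv in [(147,258),(129,253),(120,279),(142,285)]: print(uv,ray(f,*uv,0.06))
E
```

```text
(147, 258) [0.55866791 0.23877528 0.06      ]
(129, 253) [0.56729518 0.26776401 0.06      ]
(120, 279) [0.52581853 0.28121658 0.06      ]
(142, 285) [0.51556878 0.24597696 0.06      ]
```

View pics/z1.png

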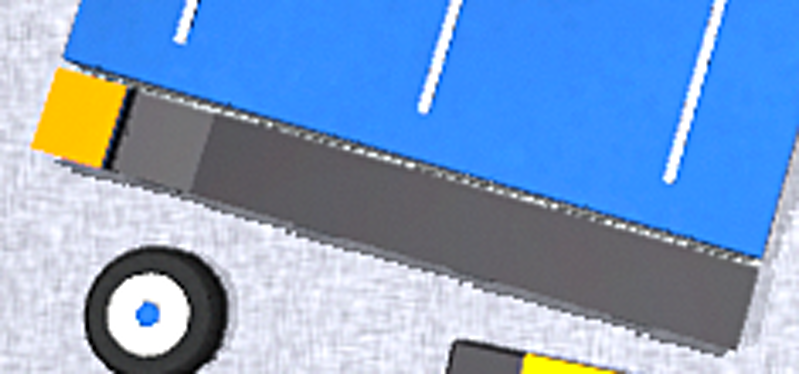

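View pics/z2.png

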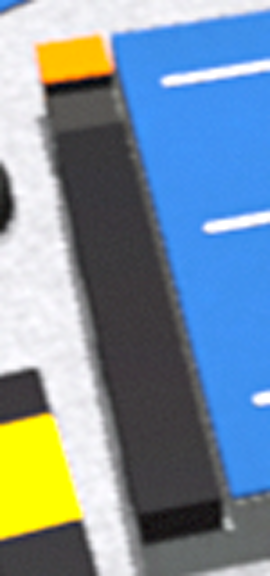

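Both views agree: the lighter, sunken patch next to the orange cap is the notch, at case y=+115. Next step is to fit the case pose.

```bash
python3 - <<'E'
from h import *
from scipy.optimize import least_squares
f=grab_frame("top");g=grab_frame("side")
Z=lambda a,b:(a/3.4+110-.35,b/3.4+235-.35)
S=lambda a,b:(a/3.6+235-.35,b/3.6+145-.35)
M=[(-.1,.172),(-.06,.172),(-.1,-.172),(-.06,-.172),(-.06,.138),(-.1,.138)]
top=[Z(33,150),Z(60,68),Z(725,352),Z(757,262),Z(128,85),Z(106,165)]
side=[S(38,45),S(105,36),S(140,516),S(220,500),S(113,78),S(46,85)]
def fit(obs):
    P=lambda p,m:np.array([p[0]+np.cos(p[2])*m[0]-np.sin(p[2])*m[1],p[1]+np.sin(p[2])*m[0]+np.cos(p[2])*m[1],.06])
    r=least_squares(lambda p:np.concatenate([proj(F,P(p,m))-o for F,O in obs for m,o in zip(M,O)]),[.57,.09,-.2])
    p=r.x;print(p,np.degrees(p[2]),"rms px",np.sqrt(np.mean(r.fun**2)));
    for n,m in dict(mid=(-.08,0),cap=(-.08,.155),notch=(-.08,.115)).items():print(n,P(p,m))
for o in ([(f,top)],[(g,side)],[(f,top),(g,side)]): fit(o)
w=pinpoint("strip_mid",f);s=arm.state();print(s["tool_pos"],s["tool_rot"])
from scipy.spatial.transform import Rotation as R
print(R.from_euler('xyz',s["tool_rot"],degrees=True).as_matrix().round(3))
E
```

```text
[ 0.57290562  0.08974614 -0.29777909] -17.06148530061108 rms px 1.335409373220756
mid [0.49642639 0.11321796 0.06      ]
cap [0.54190304 0.26139648 0.06      ]
notch [0.53016713 0.22315686 0.06      ]
[ 0.57342043  0.08720796 -0.30468756] -17.457311421695163 rms px 0.6212231016496476
mid [0.49710518 0.11120757 0.06      ]
cap [0.54360442 0.25906838 0.06      ]
notch [0.53160462 0.22091076 0.06      ]
[ 0.57316214  0.08895697 -0.30030145] -17.206005502351076 rms px 1.1420831423155682
mid [0.49674236 0.11262162 0.06      ]
cap [0.54259262 0.26068496 0.06      ]
notch [0.5307603  0.22247507 0.06      ]
[ 0.15192555 -0.63199204  0.2313127 ] [-161.58324164   89.99435596   31.92686327]
[[ 0.     0.234 -0.972]
 [ 0.    -0.972 -0.234]
 [-1.    -0.    -0.   ]]
```

```bash
python3 -m inch '[[[0,-16,-34],-0.1,85],[[0,-32,-67],-0.2,70],[[0,-48,-101],-0.3,50],[[0,-64,-135],-0.4,30],[[0,-80,-168],-0.5,10],[[0,-96,-202],-0.6,0],[[0,-112,-236],-0.7,0],[[0,-128,-269],-0.8,0],[[0,-144,-303],-0.9,0],[[0,-160,-337],-1.0,0],[[0,-177,-371],-1.1,0],[[0,-193,-404],-1.2,0]]' 40
cat >> h.py <<'E'
from scipy.spatial.transform import Rotation as Ro
YAW=np.radians(-17.2)
def goto(x,y,z):
    "shift (tool mm) and spin (rad) to bring the TCP to x,y,z with tool y along case +y"
    s=arm.state();M=Ro.from_euler('xyz',s["tool_rot"],degrees=True).as_matrix()
    d=M.T@(np.array([x,y,z])-s["tool_pos"])*1000
    ty=M[:,1];cur=np.arctan2(ty[1],ty[0]);tgt=YAW+np.pi/2
    sp=-((tgt-cur+np.pi)%(2*np.pi)-np.pi)
    print("pos",s["tool_pos"].round(4),"down",M[:,0].round(3),"shift",d.round(1),"spin",round(sp,3),"F",s["force"].round(2),"w",round(s["grip_width"],4),"t",s["time"],"q7",s["joint_positions"].round(0))
E
python3 -c "
from h import *
goto(0.54,0.05,0.2);goto(0.5426,.2607,.13)"
```

```text
time: 2.1
tool_pos: [0.5011, -0.3485, 0.2316]
tool_rot: [73.9, 90.0, -23.6]
force: [-0.6, -0.4, 0.4]
grip_width: 0.0003
pos [ 0.5011 -0.3485  0.2316] down [ 0.001 -0.    -1.   ] shift [  31.5  -13.1 -400.2] spin -1.401 F [-0.59 -0.37  0.37] w 0.0003 t 2.1 q7 [ 43.  33. -17.  93.  11.  55.  14.]
pos [ 0.5011 -0.3485  0.2316] down [ 0.001 -0.    -1.   ] shift [ 101.5  -37.8 -609.5] spin -1.401 F [-0.59 -0.37  0.37] w 0.0003 t 2.1 q7 [ 43.  33. -17.  93.  11.  55.  14.]
```

```bash
python3 -m inch '[[[2,-1,-33],-0.117,0],[[5,-2,-67],-0.234,0],[[8,-3,-100],-0.35,0],[[10,-4,-133],-0.467,0],[[13,-5,-167],-0.584,0],[[16,-6,-200],-0.7,0],[[18,-8,-233],-0.817,0],[[21,-9,-267],-0.934,0],[[24,-10,-300],-1.05,0],[[26,-11,-333],-1.168,0],[[29,-12,-367],-1.285,0],[[31,-13,-400],-1.4,0]]'
python3 -c "
from h import *
goto(0.5426,.2607,.12)"
```

```text
time: 3.1
tool_pos: [0.5407, 0.0496, 0.2004]
tool_rot: [-7.8, 90.0, -25.0]
force: [0.6, 0.4, 0.7]
grip_width: 0.0001
pos [0.5407 0.0496 0.2004] down [ 0.001 -0.    -1.   ] shift [ 80.3 202.3 -60.7] spin -0.0 F [0.55 0.43 0.73] w 0.0001 t 3.1 q7 [ 17.  34. -39. 105.  27.  50.  38.]
```

```bash
python3 -m inch '[[[10,30,-9],0,0],[[20,60,-18],0,0],[[30,90,-27],0,0],[[40,120,-36],0,0],[[50,150,-45],0,0],[[60,180,-55],0,0],[[70,202,-63],0,0],[[80,202,-63],0,0],[[80,202,-63],0,0]]'
python3 - <<'E'
from h import *
goto(0.5426,.2607,.06)
for n in ["side","top","wrist"]:
    f=grab_frame(n);im=f["frame"][:,:,::-1]
    if n=="side": im=cv2.resize(im[100:260,180:400],None,fx=3.5,fy=3.5,interpolation=cv2.INTER_CUBIC)
    cv2.imwrite(f"pics/b_{n}.png",im)
E
```

```text
time: 3.85
tool_pos: [0.5398, 0.2608, 0.1185]
tool_rot: [-142.5, 89.8, -159.8]
force: [0.3, 0.2, 0.4]
grip_width: 0.0002
pos [0.5398 0.2608 0.1185] down [-0.003 -0.001 -1.   ] shift [58.5  0.9  2.9] spin -0.003 F [0.27 0.2  0.42] w 0.0002 t 3.85 q7 [ -8.  44. -33. 100.  32.  46.  16.]
```

View pics/b_side.png

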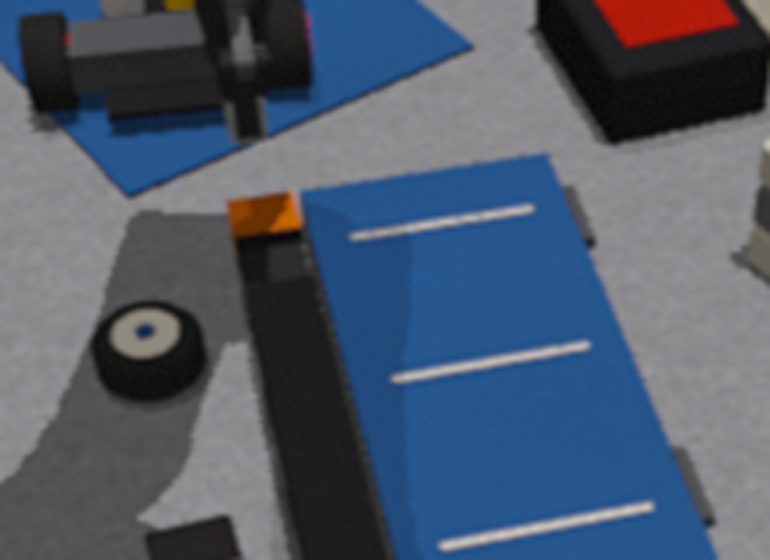

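View pics/b_wrist.png

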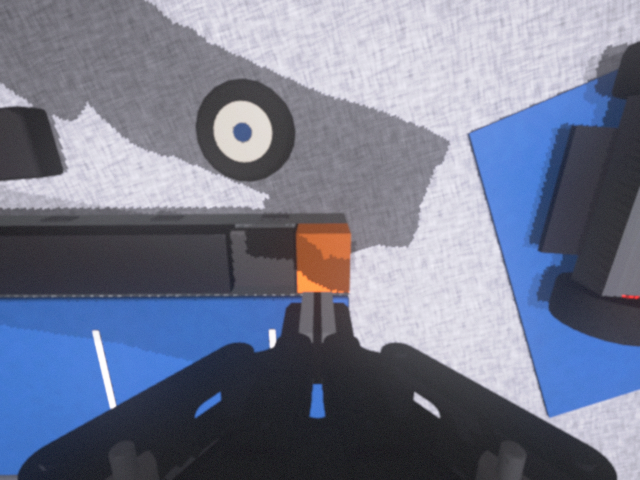

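The notch shows in the wrist view at (265,258), directly beside the orange cap at (323,258). The yaw is well aligned. Now I'll lower the finger onto the cap gently.

```bash
python3 -m inch '[[[15,0,0],0,0],[[30,0,0],0,0],[[42,0,0],0,0],[[50,0,0],0,0],[[52,0,0],0,0],[[53,0,0],0,0],[[53,0,0],0,0]]'
python3 -c "
from h import *
goto(0.5426,.2607,.06)"
python3 -m inch '[[[1,0,0],0,0],[[1,0,0],0,0],[[2,0,0],0,0],[[2,0,0],0,0],[[3,0,0],0,0],[[3,0,0],0,0]]'
```

```text
time: 4.58
tool_pos: [0.5416, 0.2597, 0.0676]
tool_rot: [50.7, 90.0, 33.1]
force: [0.0, 0.4, -0.3]
grip_width: 0.0002
pos [0.5416 0.2597 0.0676] down [ 0.  0. -1.] shift [7.6 1.2 0.6] spin -0.006 F [ 0.01  0.44 -0.25] w 0.0002 t 4.5833 q7 [-10.  47. -30. 102.  35.  40.  13.]
time: 5.08
tool_pos: [0.5413, 0.2597, 0.0642]
tool_rot: [-114.7, 90.0, -132.3]
force: [-0.2, 0.3, 0.0]
grip_width: -0.0
```

```bash
python3 -m inch '[[[1,0,0],0,0],[[2,0,0],0,0],[[2,0,0],0,0],[[3,0,0],0,0],[[3,0,0],0,0]]'
python3 -m inch '[[[1,0,0],0,0],[[1,0,0],0,0]]'
python3 -m inch '[[[1,0,0],0,0],[[1,0,0],0,0]]'
```

```text
time: 5.5
tool_pos: [0.5413, 0.2597, 0.0611]
tool_rot: [-133.5, 90.0, -151.0]
force: [0.3, -1.0, -0.3]
grip_width: -0.0
time: 5.67
tool_pos: [0.5413, 0.2597, 0.0602]
tool_rot: [-179.3, 90.0, 163.2]
force: [0.3, -0.1, 0.3]
grip_width: 0.0002
time: 5.83
tool_pos: [0.5414, 0.2597, 0.0601]
tool_rot: [-22.7, 90.0, -40.2]
force: [-1.4, -0.8, 6.4]
grip_width: 0.0002
```

```bash
python3 -m inch '[[[0,0,0],0,0],[[0,0,0],0,0],[[-0.4,0,0],0,0]]'
python3 -m inch '[[[0,-4,0],0,0],[[0,-8,0],0,0],[[0,-12,0],0,0],[[0,-16,0],0,0]]'
python3 -m inch '[[[0,-4,0],0,0],[[0,-8,0],0,0],[[0,-12,0],0,0],[[0,-16,0],0,0],[[0,-20,0],0,0],[[0,-23,0],0,0],[[0,-23,0],0,0]]'
python3 - <<'E'
from h import *
goto(0.5308,.2225,.05)
for n in ["side","wrist"]:
    f=grab_frame(n);im=f["frame"][:,:,::-1]
    if n=="side": im=cv2.resize(im[100:260,180:400],None,fx=3.5,fy=3.5,interpolation=cv2.INTER_CUBIC)
    cv2.imwrite(f"pics/c_{n}.png",im)
E
```

```text
time: 6.08
tool_pos: [0.5414, 0.2597, 0.0602]
tool_rot: [4.4, 90.0, -13.1]
force: [0.3, -0.1, 0.9]
grip_width: 0.0001
time: 6.42
tool_pos: [0.537, 0.245, 0.0601]
tool_rot: [69.8, 89.9, 52.3]
force: [0.1, 2.9, 4.0]
grip_width: 0.0002
time: 7.0
tool_pos: [0.5291, 0.221, 0.0594]
tool_rot: [-105.9, 89.9, -123.5]
force: [0.6, 0.1, 0.1]
grip_width: -0.0005
pos [0.5291 0.221  0.0594] down [-0.001 -0.002 -1.   ] shift [9.4 2.  1.1] spin -0.007 F [0.64 0.06 0.06] w -0.0005 t 7.0 q7 [ -7.  46. -29. 106.  36.  37.  14.]
```

View pics/c_side.png

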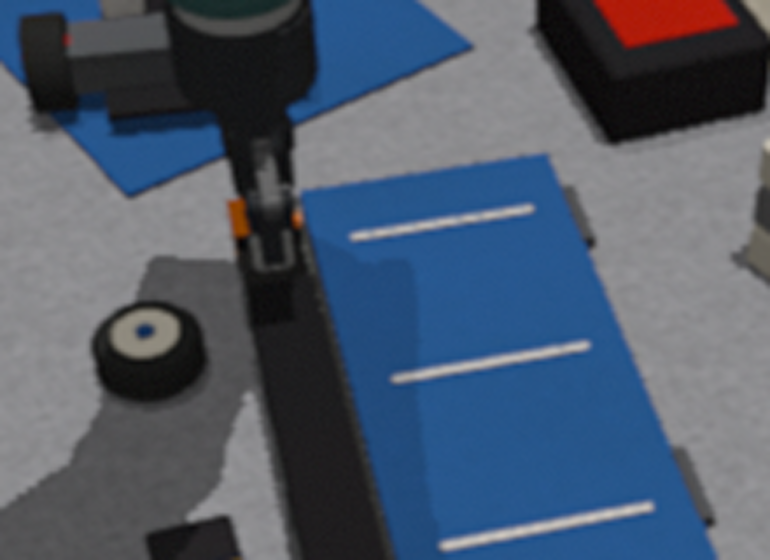

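View pics/c_wrist.png

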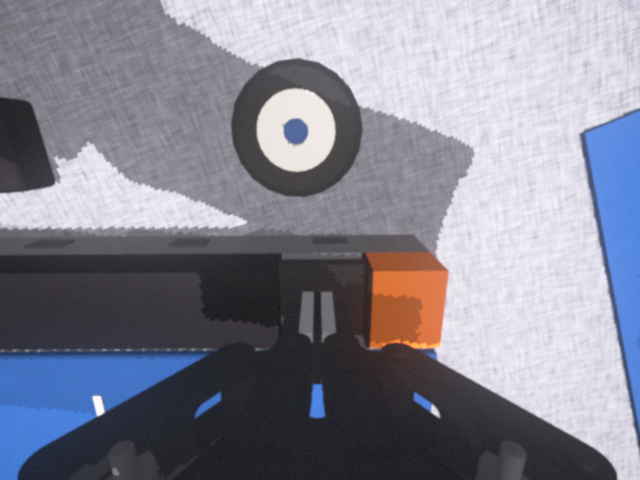

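Contact is lost at 0.6 mm below the strip top, so the finger is over the notch. The wrist view shows it well centred (tips 301–334 between cheeks 281–366). Now I'll lower it.

```bash
python3 -m inch '[[[2,2,0],0,0],[[4,2,0],0,0],[[6,2,0],0,0],[[8,2,0],0,0],[[8,2,0],0,0]]'
python3 -m inch '[[[1,0,0],0,0],[[2,0,0],0,0],[[2,0,0],0,0]]'
python3 -m inch '[[[1,0,0],0,0],[[2,0,0],0,0],[[3,0,0],0,0],[[3,0,0],0,0]]'
python3 -m inch '[[[1,0,0],0,0],[[2,0,0],0,0],[[2,0,0],0,0]]'
```

```text
time: 7.52
tool_pos: [0.5299, 0.2244, 0.0512]
tool_rot: [-133.3, 90.0, -150.8]
force: [-0.3, -0.7, -0.6]
grip_width: -0.0002
time: 7.77
tool_pos: [0.5302, 0.2245, 0.0498]
tool_rot: [49.4, 90.0, 31.9]
force: [-0.9, 0.5, 1.5]
grip_width: 0.0002
time: 8.1
tool_pos: [0.5302, 0.2245, 0.0471]
tool_rot: [23.4, 90.0, 5.9]
force: [-0.7, -0.6, 4.5]
grip_width: -0.0003
time: 8.35
tool_pos: [0.5302, 0.2245, 0.0451]
tool_rot: [22.3, 90.0, 4.8]
force: [-1.1, -0.5, 4.2]
grip_width: 0.0003
```

Plate found at z≈0.050, as expected, and it is yielding. I'll keep pressing to the stop.

```bash
python3 -m inch '[[[1,0,0],0,0],[[2,0,0],0,0],[[2,0,0],0,0]]'
python3 -m inch '[[[0.5,0,0],0,0],[[1,0,0],0,0],[[1,0,0],0,0]]'
python3 -m inch '[[[0.5,0,0],0,0],[[1,0,0],0,0],[[1,0,0],0,0]]'
```

```text
time: 8.6
tool_pos: [0.5303, 0.2245, 0.0431]
tool_rot: [25.0, 90.0, 7.5]
force: [-1.1, -0.2, 4.4]
grip_width: 0.0002
time: 8.85
tool_pos: [0.5302, 0.2245, 0.0421]
tool_rot: [17.9, 90.0, 0.4]
force: [-1.5, -0.4, 4.7]
grip_width: -0.0
time: 9.1
tool_pos: [0.5303, 0.2246, 0.042]
tool_rot: [-2.7, 89.9, -20.2]
force: [-3.2, -1.4, 12.5]
grip_width: -0.0001
```

The force rises at z=0.042, which is the hard stop. I'll check the lid before lifting.

```bash
python3 -m inch '[[[0.3,0,0],0,0],[[0.3,0,0],0,0]]'
python3 - <<'E'
from h import *
goto(0.53,.2245,.042)
a=grab_frame("side")["frame"][100:300,180:400,::-1];cv2.imwrite("pics/d_s.png",cv2.resize(a,None,fx=3,fy=3))
cv2.imwrite("pics/d_w.png",grab_frame("wrist")["frame"][:,:,::-1])
E
```

```text
time: 9.27
tool_pos: [0.5303, 0.2245, 0.042]
tool_rot: [-5.5, 89.9, -23.0]
force: [-3.3, -1.9, 15.6]
grip_width: -0.0001
pos [0.5303 0.2245 0.042 ] down [ 0.001 -0.    -1.   ] shift [ 0.  -0.1 -0.2] spin -0.006 F [-3.25 -1.87 15.63] w -0.0001 t 9.2667 q7 [ -8.  48. -28. 106.  38.  35.  12.]
```

View pics/d_s.png

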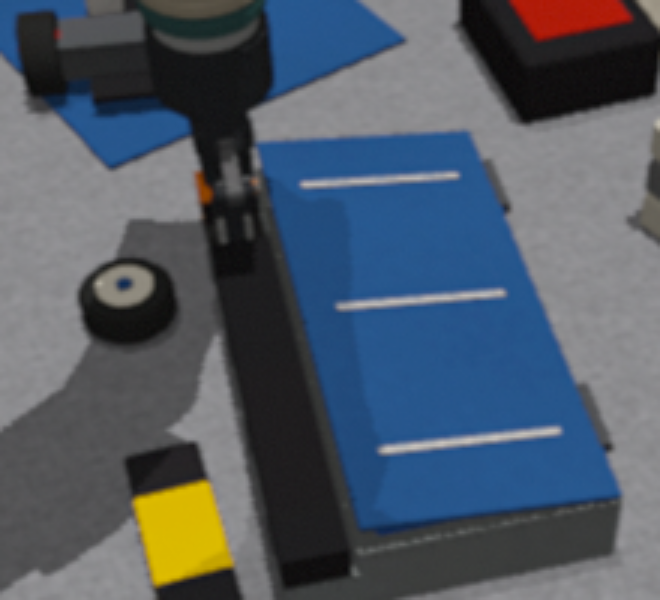

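View pics/d_w.png

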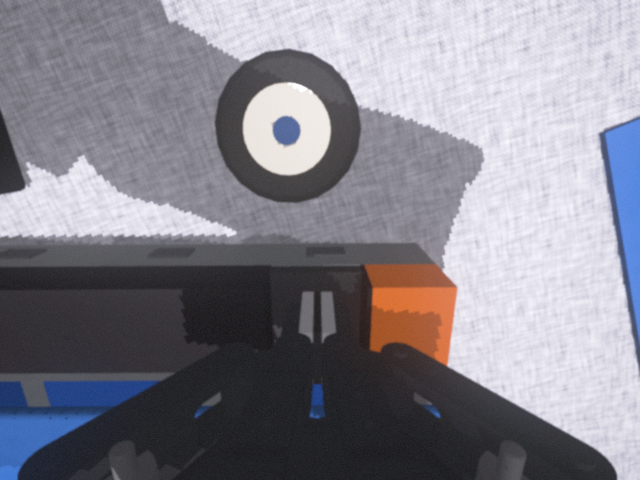

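The lid stands ajar with a gap along the strip. I'll lift straight out.

```bash
python3 -m inch '[[[-2,0,0],0,0],[[-5,0,-1],0,0],[[-10,0,-2],0,0],[[-20,0,-2],0,0],[[-32,0,-2],0,0],[[-50,0,-2],0,0],[[-70,0,-4],0,0],[[-95,0,-8],0,0],[[-120,0,-12],0,0],[[-140,0,-15],0,0],[[-150,0,-15],0,0],[[-150,0,-15],0,0]]'
python3 -m inch '[[[0,-30,-20],0,0],[[0,-60,-40],0,0],[[0,-90,-60],0,0],[[0,-120,-80],0,0],[[0,-150,-80],0,0],[[0,-180,-80],0,0],[[0,-210,-80],0,0],[[0,-240,-80],0,0],[[0,-270,-80],0,0],[[0,-300,-80],0,0],[[0,-300,-80],0,0],[[0,-300,-80],0,0]]'
python3 - <<'E'
from h import *
s=arm.state();print(s["tool_pos"],s["force"])
f=grab_frame("side");cv2.imwrite("pics/e_s.png",f["frame"][:,:,::-1])
g=grab_frame("top");cv2.imwrite("pics/e_t.png",g["frame"][:,:,::-1])
for F in (f,g):
  for q in ["lid_front","wheel_mid","pack_mid","driver"]:
    d=pinpoint(q,F)[:1]; print(q,[(round(x["p"],2),np.round(x["centre"],4)) for x in d])
E
```

```text
time: 10.37
tool_pos: [0.5173, 0.2299, 0.1934]
tool_rot: [41.7, 89.7, 24.2]
force: [-0.1, 0.4, 1.1]
grip_width: 0.0
time: 11.37
tool_pos: [0.3483, -0.0348, 0.1898]
tool_rot: [-160.2, 89.9, -178.0]
force: [-0.4, 0.2, 0.3]
grip_width: -0.0002
[ 0.34825333 -0.03477209  0.18980455] [-0.43300985  0.15745954  0.28768457]
lid_front [(0.87, array([0.5218, 0.1091, 0.0791]))]
wheel_mid [(0.59, array([0.4489, 0.2378, 0.0165]))]
pack_mid [(0.98, array([0.3993, 0.032 , 0.0144]))]
driver []
lid_front [(0.8, array([0.5185, 0.1075, 0.0785]))]
wheel_mid [(0.58, array([0.4518, 0.238 , 0.0125]))]
pack_mid [(0.73, array([0.3974, 0.0316, 0.0109]))]
driver [(0.87, array([ 0.4923, -0.1424,  0.0039]))]
```

View pics/e_s.png

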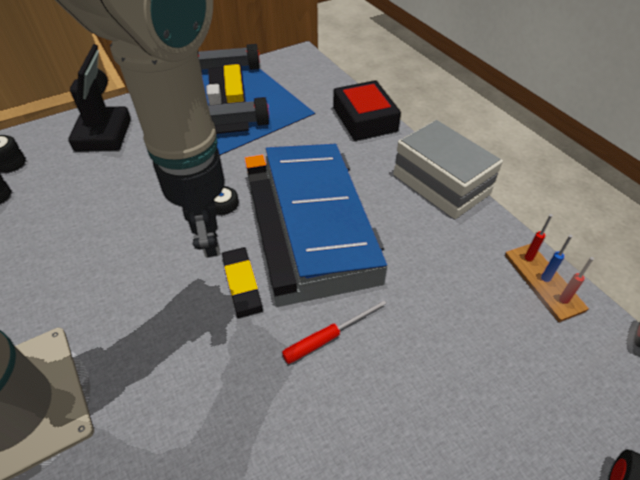

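View pics/e_t.png

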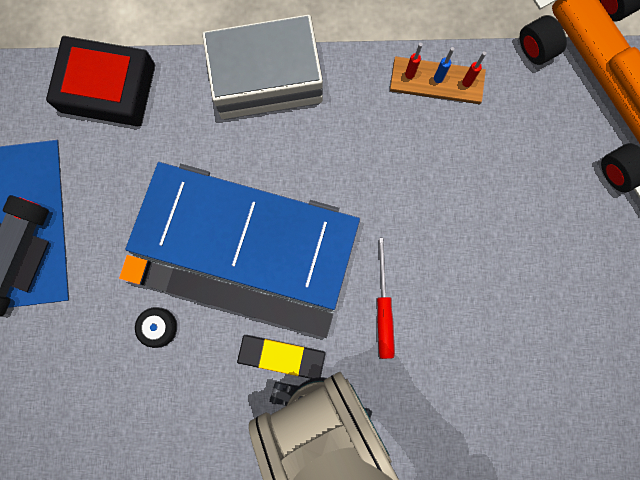

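The lid's front edge is at z≈0.079, 19 mm above the strip top. The bystanders haven't moved and the hand is clear, so I'm handing in.

```bash
python3 -c "
from h import *
print(arm.state()['qd'].round(2)); print(workorder.hand_in())"
```

```text
[ 0.37 -0.14  0.13 -0.06  0.02  0.02 -0.01]
the job is handed in; nothing more can be done
None
```

The release plate is pressed fully down, the lid has popped ajar and stayed open, and the job is handed in. The hand-in gives no verdict, so this rests on my own checks.

- **Finding the notch:** The camera views showed it right beside the orange cap, at case y = +115 mm. I touched the cap with the shut fingertips (6.4 N reading) and slid gently along the strip. Contact ended over the notch, which confirmed the sighting.
- **Pressing the plate:** It began to yield at about z = 50 mm and stopped hard at 42 mm, the full 8 mm of travel. The wrist reading was about 4–5 N while it moved, below the 7–10 N stated. At the stop it reached 15.6 N, well under the 40 N limit.
- **Lid:** After the hand was withdrawn, both fixed cameras put its near edge at about z = 79 mm. That is 19 mm above the strip, matching 0.12 rad.
- **Bystanders:** The wheel and pack measured within about 3 mm of their starting positions. The screwdriver read 6 mm off in x in the top view, and the network missed it in the side view. It looks unmoved in both pictures and the hand never went near it, so I take that as network error.
- **Finish:** The hand ended clear at about 0.19 m height, and the job took about 11.5 s of the 64 s.

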